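# Overhang the chopping board above the scrap pan

### The job

Get the chopping station ready for sweeping scraps off the board's end into the steel pan: push the pan squarely up against the right-hand side of the wooden block, in line with the middle of the board, and push the yellow board to the right along the block until its right end overhangs the block by 5 cm, straight, above the pan. Only push with the fingers: nothing is to be gripped, lifted or tipped. The dough scraper just rides along lying on the board, so do not touch it, and leave the onion, the tomato and the scale where they are.

Things in the scene. Friction and masses are not known exactly. Their poses are not given: they have to be found in the camera images.
- block: Butcher block of light and brown wooden strips, 260 (its x) x 360 (its y) x 75 mm high, fixed to the worktop. Origin: centre of its underside, on the worktop. Its x points away from the robot, its y to the robot's left, z up (turned by up to 5 degrees). Its right-hand side is the flat upright face at y = -180 mm.
- block_edge (a point): Middle of the top edge of the block's right-hand side: (0, -180, 75) mm in the block's frame, axes as the block's. Overhang of the board = minus the y of board_end in this frame.
- board: Yellow chopping board, 250 (its x) x 360 (its y) x 11 mm, about 0.75 kg, loose and flat on the block, a little askew; its left end may stick out up to 55 mm past the block. Origin: centre of its underside; its y points left along its length. Slide it by the upright edge of its left end (y = +180 mm), fingertips above the block's top; 3 to 9 N, stops when the push stops.
- board_end (a point): Middle of the lower edge of the board's right end: (0, -180, 0) mm in the board's frame.
- scraper: Dough scraper with a white round grip, 104 x 150 x 21 mm, 0.16 kg, lying loose on the middle of the board, within about 110 mm of the board's centre. Origin: centre of its underside. It rides along by friction.
- pan: Steel steam pan, 170 (its x) x 185 (its y) x 65 mm high, about 0.35 kg, empty, loose on the worktop right of the block. Origin: centre of its underside. Its x points roughly to the robot's left, so one 185 mm side (x = +85 mm) faces the block. The rim, 54 to 65 mm high, sticks out 10 mm past the walls and passes under the board. Push from outside, mouth counts as closed; slides with 1 to 5 N.
- onion: Brown onion, 71 mm, behind the work. Bystander; origin under its centre.
- tomato: Red tomato, 70 mm, behind the work. Bystander; origin under its centre.
- scale: Flat black kitchen scale with a white round plate, 160 x 208 x 28 mm, behind the pan. Bystander; origin: centre of its underside.

How it is judged:
By the outcome, as a careful person would: the job done as asked, in the order asked, and still so for the second after the job is handed in, with the robot touching nothing.
It also fails if it takes over 59 s, if anything falls off the work surface, if the arm or the gripper's body presses on something with over 40 N, if the wrist force passes 120 N, or if a joint passes its speed limit or range.

### The arm

A 6-joint arm with a two-finger parallel gripper is mounted at the origin on a cart in front of the work surface, level with it; the furniture and walls round the work are solid. World frame = base frame: x ahead of the robot, y to its left, z up, the work surface at z = 0. Lengths are in m, angles in degrees, forces in N, time in s.
With the tool pointing down it reaches from about 0.4 to 0.825 m from the base axis. Payload 7 kg.
Tool frame: the origin (TCP) lies midway between the tips of the shut fingers; the grasp point (between the pads) lies 19 mm behind it (ctrl.hold_point_z is the distance from the TCP to the grasp point, in m); z points along the fingers, y is the line along which they close (so a half turn about z gives the same grasp; the last joint's range is limited). The gripper opens to 88 mm and grips with 3 to 60 N. Pads are 19 mm wide; open, the fingers measure 130 mm over their backs; the gripper's body (78 mm by 193 mm) begins 47 mm behind the grasp point.
Start: joints at [91.679, 20.546, 0.682, 0, -70.136, -16.507], TCP at [0.173, 0.652, 0.227] pointing down, gripper open.
Joint ranges: [-176.03, 176.03], [-82.01, 121.73], [-58.28, 71.71], [-173.87, 95.51], [-174.79, -0.11], [-173.66, 173.66]. Speed limits (degrees/s): [136.94, 136.94, 172.46, 180, 180, 180].

### API

Orientations are given as [roll, pitch, yaw] about the fixed x, y, z axes, in that order (R = Rz(yaw) Ry(pitch) Rx(roll)).
In Python, from plant import ctrl gives the robot as it stands.
- The arm moves only by the tool apply_moves, never from a script. Its argument "deltas" is a list of rows, each an object with "fingers": the finger opening in mm, from 0 to 87.6; "delta_pos": the shift along the tool's x, y, z in mm, a list of three; "angular": the turn, a rotation vector about the tool's x, y, z in degrees, a list of three. A call has 1 to 10 rows; each row is the pose to reach, as a shift and turn from the pose commanded when the call began, along the tool's axes at that moment; what a row does not reach only later rows make up. A row lasts 1/10 s, in which the tool goes at most 50 mm and 8.59 degrees, less where a joint would pass 70% of its speed; a pose out of reach is approached as far as the arm can. A call with a gripper value outside its range is refused whole. The fingers move at their own pace and stop on an object; the grip force is fixed at half the most. Time passes only in rows, so rows that repeat a pose let the fingers close. It gives the time, the measured TCP pose, the force, the opening and the grip force at its end, in the units of the state.
- ctrl.get_obs(): the state, without advancing time (a new reading comes with each control period).
- ctrl.snapshot(name): name is "scene" or "top"; returns the picture (400x640x3 uint8, red, green, blue); there is no depth.
- ctrl.camera_params(name): a dict with "fx", "fy", "cx", "cy" (pixels), "cam_to_world" (4x4, takes a point from camera to world coordinates). Camera axes: x right, y up, looking along -z (the intrinsics and any distortion apply to the point x, -y, -z); pixel columns grow to the right and rows downward; lengths in m; the calibration is good to about 2 mm. A picture is of the moment at which its call begins. camera_params takes no time and is no camera call.
- ctrl.close_job(): hands the job in; it is judged then, once.
The state is a dict: "clock": time; "joint_pos": joint angles; "qvel": joint speeds; "tau": joint torques, N m; "tool_pos": TCP position; "orientation": TCP orientation; "force": force on the tool from outside, world axes, zero at the start; "moment": the same for the moment, N m; "opening": finger opening in m; "gripper_force": force on a finger pad.
Only numpy, scipy, OpenCV 4.12 (cv2) and the standard library are available. Lean on these libraries where they do the work, as an engineer would, in place of code of your own. Each camera call takes 0.05 s, during which the arm holds its last target. There are 200 camera calls.

## Working session

There is one attempt and no reset: what is moved stays moved. The work goes in short steps, Python scripts to look and compute and a tool call to move; the robot and the scene stay as the last step left them, time stands still between calls to the robot, and variables do not carry over. Pictures are saved under pics/ and viewed, at most 12 in all, crops included, and the job is handed in when it is done.

Besides the shell and the picture viewer there is one more tool, called after "Emit:" in YAML: its name, and indented under it one key for each argument. apply_moves: Moves the arm, as the interface text tells. Its arguments: {"type":"object","properties":{"deltas":{"type":"array"}},"required":["deltas"]}

```bash
mkdir -p pics; python3 - <<'E'
from plant import ctrl
import cv2
o=ctrl.get_obs();print({k:o[k] for k in('clock','tool_pos','orientation','force','opening')})
for n in('scene','top'):
    cv2.imwrite(f'pics/{n}0.png',ctrl.snapshot(n)[:,:,::-1]); print(ctrl.camera_params(n))
E
```

```text
{'clock': 0.0, 'tool_pos': array([0.1726524 , 0.65203811, 0.22562264]), 'orientation': array([ 1.79905512e+02, -8.60584727e-03, -1.48352811e+01]), 'force': array([0.32385248, 0.43348464, 0.7016977 ]), 'opening': 0.0877625483752897}
{'fx': 449.4109843351159, 'fy': 449.4109843351159, 'cx': 318.1961648746312, 'cy': 201.08219933425846, 'cam_to_world': array([[ 0.66737317,  0.50699093, -0.54550274,  0.01019289],
       [-0.74463437,  0.46560858, -0.47825548, -0.50007472],
       [ 0.01151956,  0.72537497,  0.68825755,  0.77940441],
       [ 0.        ,  0.        ,  0.        ,  1.        ]])}
{'fx': 389.52600338245105, 'fy': 389.52600338245105, 'cx': 314.42420426660266, 'cy': 199.81478109557273, 'cam_to_world': array([[ 0.02877302,  0.99497177, -0.09593381,  0.47572189],
       [-0.99915554,  0.03144405,  0.02644757, -0.01355775],
       [ 0.02933113,  0.09509182,  0.9950363 ,  0.93943755],
       [ 0.        ,  0.        ,  0.        ,  1.        ]])}
```

View pics/scene0.png

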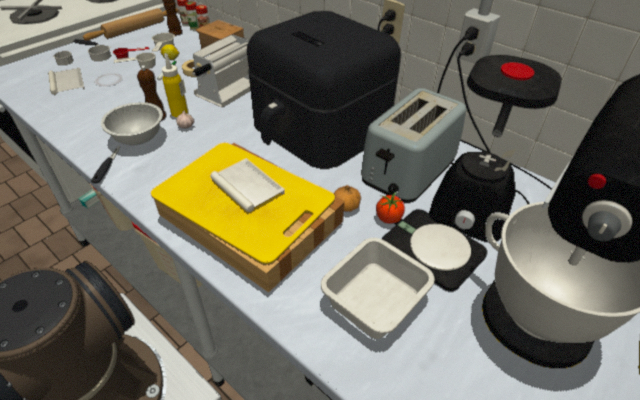

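View pics/top0.png

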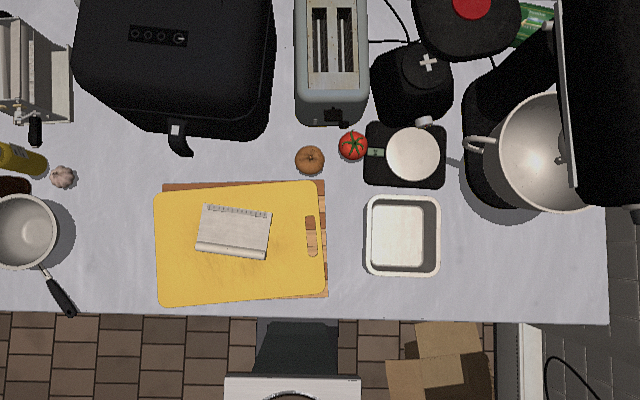

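Scene view: the block's right face runs from (268,268) to (343,195), with the pan at (377,285). Top view: the board spans (155–327, 180–306), the scraper is at (233,230), the pan at (403,235), the onion at (309,160), the tomato at (353,145) and the scale at (405,154).

```bash
cat > h.py <<'E'
from plant import ctrl
import cv2, numpy as np
def ray(n,uv,z):
    p=ctrl.camera_params(n);T=np.array(p['cam_to_world']);uv=np.atleast_2d(np.asarray(uv,float))
    d=np.c_[(uv[:,0]-p['cx'])/p['fx'],-(uv[:,1]-p['cy'])/p['fy'],-np.ones(len(uv))]@T[:3,:3].T
    return T[:3,3]+d*((z-T[2,3])/d[:,2])[:,None]
def proj(n,P):
    p=ctrl.camera_params(n);T=np.array(p['cam_to_world']);c=(np.atleast_2d(P)-T[:3,3])@T[:3,:3]
    return np.c_[p['cx']-p['fx']*c[:,0]/c[:,2],p['cy']+p['fy']*c[:,1]/c[:,2]]
def big(m):
    c,_=cv2.findContours(m.astype(np.uint8),cv2.RETR_EXTERNAL,cv2.CHAIN_APPROX_NONE)
    return max(c,key=cv2.contourArea)[:,0,:]
def yellow(im):
    h=cv2.cvtColor(im,cv2.COLOR_RGB2HSV);return (h[...,0]>18)&(h[...,0]<30)&(h[...,1]>150)&(h[...,2]>100)
def rect(n,cont,z):
    P=ray(n,cont,z)[:,:2]
    (c,s,a)=cv2.minAreaRect((P*1000).astype(np.float32)); return np.array(c),np.array(s),a
E
python3 - <<'E'
from h import *
t=cv2.imread('pics/top0.png')[:,:,::-1].copy();s=cv2.imread('pics/scene0.png')[:,:,::-1].copy()
print('board top',rect('top',big(yellow(t)),.086)); print('board scene',rect('scene',big(yellow(s)),.086))
for n,im,ps in(('top',t,[(403,235),(404,196),(450,230),(437,235),(345,235),(327,285),(322,185),(328,292)]),('scene',s,[(377,285),(330,290),(300,300)])):
    print(n,[im[y,x].tolist() for x,y in ps])
a=cv2.resize(t[165:310,310:455],None,fx=4,fy=4,interpolation=cv2.INTER_CUBIC)
cv2.imwrite('pics/a.png',a[:,:,::-1])
b=cv2.resize(s[180:340,240:440],None,fx=4,fy=3.75,interpolation=cv2.INTER_CUBIC)
cv2.imwrite('pics/b.png',b[:,:,::-1])
E
```

```text
board top (array([455.62176514, 167.41876221]), array([248.45048523, 272.08065796]), 6.76277494430542)
board scene (array([460.12744141, 121.67539978]), array([256.58782959, 361.34118652]), 6.791411876678467)
top [[220, 211, 199], [222, 220, 209], [182, 176, 183], [222, 209, 200], [179, 176, 181], [190, 156, 110], [149, 97, 61], [124, 128, 138]]
scene [[223, 219, 200], [170, 167, 153], [211, 216, 219]]
```

View pics/a.png

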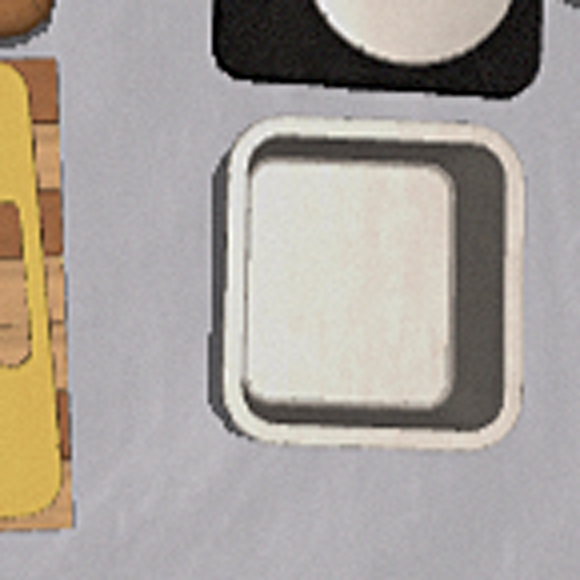

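View pics/b.png

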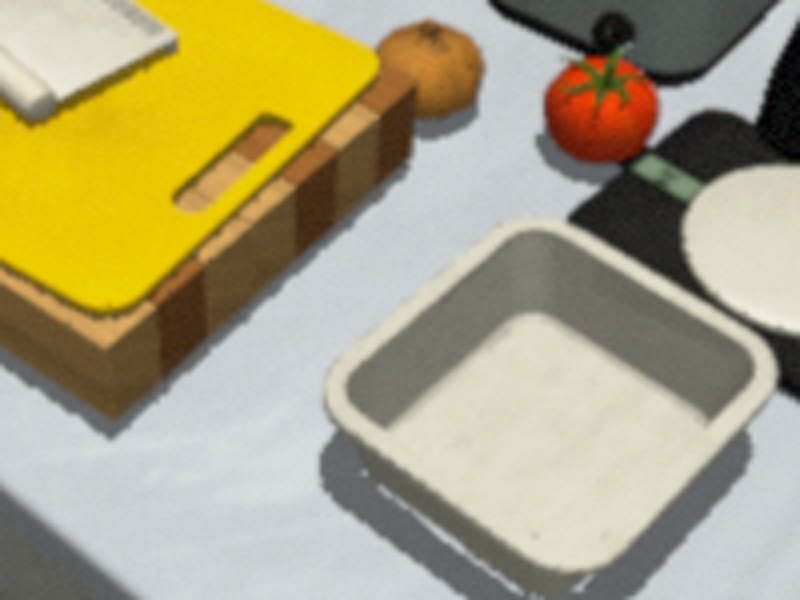

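Crop a (top, 4×): the block's right edge runs from (55,57) to (73,528), the pan rim spans (225–523, 117–447), and the scale edge sits just behind it at y≈95. Crop b: the block's top corners are at (107,350) and (415,83).

```bash
cat >> h.py <<'E'
def yellow(im):
    h=cv2.cvtColor(im,cv2.COLOR_RGB2HSV);return (h[...,0]>18)&(h[...,0]<30)&(h[...,1]>120)&(h[...,2]>100)
def edges(n,cont,z,c,a,half,L=(70,70)):
    """fit the 4 straight sides of a roughly known rectangle: centre c (mm), heading a (deg)"""
    P=ray(n,cont,z)[:,:2]*1000; r=np.radians(a); U=np.array([[np.cos(r),np.sin(r)],[-np.sin(r),np.cos(r)]]); Q=(P-c)@U.T
    out=[]
    for ax in(0,1):
        for s in(1,-1):
            k=(abs(Q[:,1-ax])<L[1-ax])&(abs(Q[:,ax]-s*half[ax])<25)
            if k.sum()<8: out.append(None);continue
            vx,vy,x0,y0=cv2.fitLine(P[k].astype(np.float32),cv2.DIST_HUBER,0,.01,.01).ravel()
            ang=(np.degrees(np.arctan2(vy,vx))+ (90 if ax==0 else 0)-a+90)%180-90+a
            out.append((round(float(x0),1),round(float(y0),1),round(float(ang),2)))
    return out  # +x,-x,+y,-y sides: mean point and frame heading
E
python3 - <<'E'
from h import *
t=cv2.imread('pics/top0.png')[:,:,::-1].copy();s=cv2.imread('pics/scene0.png')[:,:,::-1].copy()
B=big(cv2.morphologyEx(yellow(t).astype(np.uint8),cv2.MORPH_CLOSE,np.ones((7,7))))
print('board top',rect('top',B,.086))
print(edges('top',B,.086,[459,122],6.8,(125,180)))
print(edges('scene',big(yellow(s)),.086,[459,122],6.8,(125,180)))
e=np.array([.5,.5])*0
tc=np.array([(55,57),(73,528)])/4-.375+[310,165]; sc=np.array([(107,350),(415,83)])/[4,3.75]-.37+[240,180]
print('block top',ray('top',tc,.075)*1000,'\nscene',ray('scene',sc,.075)*1000, ray('scene',np.array([[112,418]])/[4,3.75]-.37+[240,180],0)*1000)
def pan(im,x0,y0,x1,y1):
    m=np.zeros(im.shape[:2],np.uint8); i=im.astype(int); m[y0:y1,x0:x1]=((i[...,0]-i[...,2]>7)&(i[...,0]>150))[y0:y1,x0:x1]; return big(m)
pt=pan(t,355,188,455,285);print('pan top',rect('top',pt,.065),edges('top',pt,.065,rect('top',pt,.065)[0],0,(95,85),(50,45)))
ps=pan(s,310,230,440,345);print('pan scene',rect('scene',ps,.065))
# scale near edge
m=(t.max(2)<60);m[:115]=0;m[195:]=0;m[:,:362]=0;m[:,448:]=0
print('scale',rect('top',big(m),.02))
E
```

```text
board top (array([460.43359375, 125.14590454]), array([249.93035889, 358.22216797]), 6.709022045135498)
[(586.1, 118.6, 6.74), (338.7, 110.2, 5.98), (436.7, 301.6, 6.69), (479.2, -51.8, 6.59)]
[(584.6, 128.7, 6.0), (333.8, 102.9, 6.53), (434.9, 300.5, 6.55), (469.1, -58.4, 7.42)]
block top [[606.86795149 -55.25390308  75.        ]
 [348.00334793 -71.9689908   75.        ]] 
scene [[348.98406413 -71.94548609  75.        ]
 [605.58957386 -54.3216559   75.        ]] [[354.56320361 -62.42372025   0.        ]]
pan top (array([ 486.63134766, -238.82217407]), array([167.61227417, 185.45820618]), 89.87540435791016) [(573.8, -238.2, -4.57), (399.9, -237.8, -5.76), (480.6, -167.2, -3.09), (494.0, -316.3, 3.29)]
pan scene (array([ 487.73660278, -238.60018921]), array([170.5879364, 185.3346405]), 89.556640625)
scale (array([ 692.29376221, -252.92919922]), array([198.33613586, 181.26191711]), 87.91173553466797)
```

Emit:
apply_moves:
  deltas:
    - {"fingers":87.6,"delta_pos":[35,38,-5],"angular":[0,0,8]}
    - {"fingers":87.6,"delta_pos":[70,76,-10],"angular":[0,0,16]}
    - {"fingers":87.6,"delta_pos":[105,114,-15],"angular":[0,0,24]}
    - {"fingers":87.6,"delta_pos":[140,152,-20],"angular":[0,0,32]}
    - {"fingers":87.6,"delta_pos":[175,190,-25],"angular":[0,0,40]}
    - {"fingers":87.6,"delta_pos":[210,228,-25],"angular":[0,0,48]}
    - {"fingers":87.6,"delta_pos":[245,266,-25],"angular":[0,0,56]}
    - {"fingers":87.6,"delta_pos":[280,304,-25],"angular":[0,0,64]}
    - {"fingers":87.6,"delta_pos":[315,342,-25],"angular":[0,0,71.4]}
    - {"fingers":87.6,"delta_pos":[350,380,-25],"angular":[0,0,71.4]}

```text
clock: 1.1
tool_pos: [0.4058, 0.2093, 0.2517]
orientation: [-180.0, 0.0, -86.5]
force: [1.2, 0.7, -0.7]
opening: 0.0875
gripper_force: 0.0
```

```bash
python3 - <<'E'
from h import *
o=ctrl.get_obs();print(o['joint_pos'],o['orientation'],o['tool_pos'])
def tri(a,b):
    (p,q),(r,s)=[(ray(n,uv,.3)[0],ray(n,uv,0)[0]) for n,uv in(('top',a),('scene',b))]
    A=np.c_[q-p,-(s-r)];l=np.linalg.lstsq(A,r-p,rcond=None)[0];x=p+(q-p)*l[0];y=r+(s-r)*l[1];print((x+y)/2*1000,np.linalg.norm(x-y)*1000)
tri((463,142),(487,228))
for z in(.1,.15,.2,.25): print(z,ray('top',[(497,165),(515,203),(545,211)],z)[:,:2].round(3).tolist(),ray('scene',[(496,250),(520,310),(560,345)],z)[:,:2].round(3).tolist())
E
```

```text
[ 5.21173264e+01 -1.60860207e+00 -2.31778380e+01 -5.75034617e-03
 -6.84061476e+01 -4.85783474e+01] [-1.79987724e+02  2.19968503e-02 -8.64631337e+01] [0.40581705 0.20932359 0.25167298]
[ 687.43819271 -348.41821131  135.28640154] 1.753320705965939
0.1 [[0.647, -0.438], [0.564, -0.477], [0.548, -0.543]] [[0.682, -0.382], [0.582, -0.476], [0.562, -0.553]]
0.15 [[0.637, -0.413], [0.558, -0.449], [0.544, -0.512]] [[0.633, -0.39], [0.54, -0.477], [0.521, -0.549]]
0.2 [[0.626, -0.388], [0.553, -0.422], [0.539, -0.48]] [[0.583, -0.399], [0.497, -0.479], [0.481, -0.545]]
0.25 [[0.616, -0.362], [0.548, -0.394], [0.535, -0.449]] [[0.534, -0.408], [0.455, -0.481], [0.44, -0.541]]
```

Emit:
apply_moves:
  deltas:
    - {"fingers":87.6,"delta_pos":[50,-3,0],"angular":[0,0,0]}
    - {"fingers":87.6,"delta_pos":[100,-6,0],"angular":[0,0,0]}
    - {"fingers":87.6,"delta_pos":[150,-9,0],"angular":[0,0,0]}
    - {"fingers":87.6,"delta_pos":[200,-12,0],"angular":[0,0,0]}
    - {"fingers":87.6,"delta_pos":[250,-15,0],"angular":[0,0,0]}
    - {"fingers":87.6,"delta_pos":[300,-18,0],"angular":[0,0,0]}
    - {"fingers":87.6,"delta_pos":[350,-21,0],"angular":[0,0,0]}
    - {"fingers":87.6,"delta_pos":[400,-24,0],"angular":[0,0,0]}
    - {"fingers":87.6,"delta_pos":[450,-27,0],"angular":[0,0,0]}
    - {"fingers":87.6,"delta_pos":[500,-30,0],"angular":[0,0,0]}

```text
clock: 2.1
tool_pos: [0.4679, -0.2869, 0.2514]
orientation: [180.0, 0.0, -86.2]
force: [1.5, 1.2, 1.0]
opening: 0.0874
gripper_force: 0.0
```

Emit:
apply_moves:
  deltas:
    - {"fingers":87.6,"delta_pos":[25,0,0],"angular":[0,0,0]}
    - {"fingers":87.6,"delta_pos":[45,0,0],"angular":[0,0,0]}
    - {"fingers":87.6,"delta_pos":[45,0,25],"angular":[0,0,0]}
    - {"fingers":87.6,"delta_pos":[45,0,50],"angular":[0,0,0]}
    - {"fingers":87.6,"delta_pos":[45,0,75],"angular":[0,0,0]}
    - {"fingers":87.6,"delta_pos":[45,0,95],"angular":[0,0,0]}
    - {"fingers":87.6,"delta_pos":[45,0,100],"angular":[0,0,0]}
    - {"fingers":87.6,"delta_pos":[45,0,100],"angular":[0,0,0]}

```text
clock: 2.9
tool_pos: [0.4708, -0.3295, 0.1509]
orientation: [179.9, 0.0, -86.2]
force: [-0.2, -0.4, 0.6]
opening: 0.0877
gripper_force: 0.0
```

```bash
python3 - <<'E'
from h import *
s=ctrl.snapshot('scene');t=ctrl.snapshot('top')
v=np.vstack([s[150:400,200:640],t[120:320,200:640]])
cv2.imwrite('pics/c.png',cv2.resize(v,None,fx=1.3,fy=1.3)[:,:,::-1])
o=ctrl.get_obs();print(o['clock'],o['joint_pos'],o['orientation'],o['tool_pos'],o['force'])
E
```

```text
3.0 [-1.54878451e+01  1.46430702e+01 -1.80375122e+01  2.49208204e-02
 -5.72503575e+01  1.92625004e+01] [-1.79941728e+02 -4.25832712e-02 -8.62118976e+01] [ 0.4718281  -0.32991246  0.15256601] [ 0.34341852  0.01765997 -0.38468488]
```

View pics/c.png

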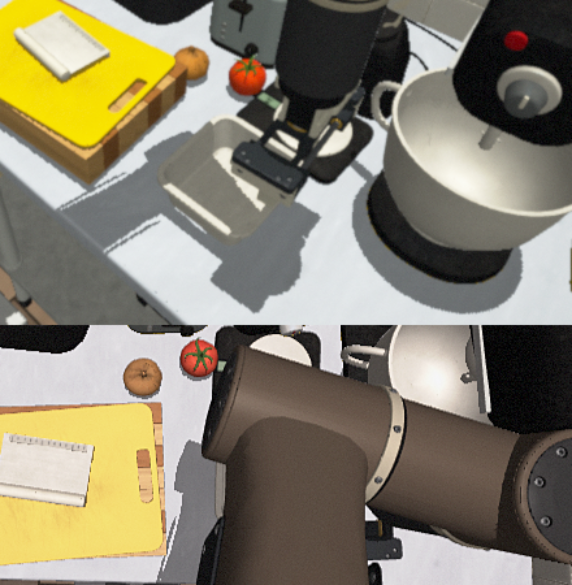

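Crop c shows the gripper over the pan's right part at z≈0.15, clear of the mixer bowl (rim about (385,110)). Nothing has been disturbed.

Emit:
apply_moves:
  deltas:
    - {"fingers":87.6,"delta_pos":[16,-6,0],"angular":[0,0,0]}
    - {"fingers":87.6,"delta_pos":[16,-6,0],"angular":[0,0,0]}
    - {"fingers":87.6,"delta_pos":[16,-6,25],"angular":[0,0,0]}
    - {"fingers":87.6,"delta_pos":[16,-6,50],"angular":[0,0,0]}
    - {"fingers":87.6,"delta_pos":[16,-6,75],"angular":[0,0,0]}
    - {"fingers":87.6,"delta_pos":[16,-6,100],"angular":[0,0,0]}
    - {"fingers":87.6,"delta_pos":[16,-6,115],"angular":[0,0,0]}
    - {"fingers":87.6,"delta_pos":[16,-6,115],"angular":[0,0,0]}

```text
clock: 3.8
tool_pos: [0.4772, -0.3446, 0.0353]
orientation: [179.9, 0.1, -86.2]
force: [-0.3, 0.5, -0.0]
opening: 0.0877
gripper_force: 0.0
```

Emit:
apply_moves:
  deltas:
    - {"fingers":87.6,"delta_pos":[-5,0,0],"angular":[0,0,0]}
    - {"fingers":87.6,"delta_pos":[-10,0,0],"angular":[0,0,0]}
    - {"fingers":87.6,"delta_pos":[-16,0,0],"angular":[0,0,0]}
    - {"fingers":87.6,"delta_pos":[-22,0,0],"angular":[0,0,0]}
    - {"fingers":87.6,"delta_pos":[-28,0,0],"angular":[0,0,0]}
    - {"fingers":87.6,"delta_pos":[-34,0,0],"angular":[0,0,0]}
    - {"fingers":87.6,"delta_pos":[-40,0,0],"angular":[0,0,0]}
    - {"fingers":87.6,"delta_pos":[-46,0,0],"angular":[0,0,0]}
    - {"fingers":87.6,"delta_pos":[-52,0,0],"angular":[0,0,0]}
    - {"fingers":87.6,"delta_pos":[-58,0,0],"angular":[0,0,0]}

```text
clock: 4.8
tool_pos: [0.4743, -0.2869, 0.0366]
orientation: [180.0, -0.0, -86.2]
force: [0.3, -3.8, 3.1]
opening: 0.0873
gripper_force: 1.8
```

```bash
python3 - <<'E'
from h import *
s=ctrl.snapshot('scene');t=ctrl.snapshot('top')
v=np.vstack([s[150:350,200:500],t[150:300,200:500]])
cv2.imwrite('pics/d.png',cv2.resize(v,None,fx=1.7,fy=1.7)[:,:,::-1])
E
```

```text
(no output)
```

View pics/d.png

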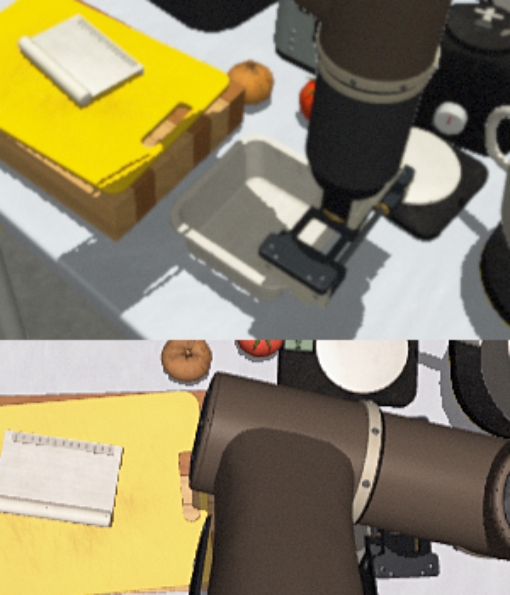

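Crop d: the pan is sliding cleanly towards the block, its left rim now around (175,215) and a gap remaining. Only about 4 N is needed.

Emit:
apply_moves:
  deltas:
    - {"fingers":87.6,"delta_pos":[-5,0,0],"angular":[0,0,0]}
    - {"fingers":87.6,"delta_pos":[-10,0,0],"angular":[0,0,0]}
    - {"fingers":87.6,"delta_pos":[-15,0,0],"angular":[0,0,0]}
    - {"fingers":87.6,"delta_pos":[-20,0,0],"angular":[0,0,0]}
    - {"fingers":87.6,"delta_pos":[-25,0,0],"angular":[0,0,0]}
    - {"fingers":87.6,"delta_pos":[-30,0,0],"angular":[0,0,0]}
    - {"fingers":87.6,"delta_pos":[-34,0,0],"angular":[0,0,0]}
    - {"fingers":87.6,"delta_pos":[-37,0,0],"angular":[0,0,0]}
    - {"fingers":87.6,"delta_pos":[-38,0,0],"angular":[0,0,0]}

```text
clock: 5.8
tool_pos: [0.472, -0.2491, 0.0366]
orientation: [-180.0, 0.0, -86.2]
force: [0.0, -1.0, -0.9]
opening: 0.0878
gripper_force: 0.8
```

Emit:
apply_moves:
  deltas:
    - {"fingers":87.6,"delta_pos":[-1,0,0],"angular":[0,0,0]}
    - {"fingers":87.6,"delta_pos":[-2,0,0],"angular":[0,0,0]}

```text
clock: 6.0
tool_pos: [0.4719, -0.2474, 0.0366]
orientation: [-180.0, -0.0, -86.2]
force: [1.0, -2.1, -0.3]
opening: 0.0875
gripper_force: 0.8
```

Emit:
apply_moves:
  deltas:
    - {"fingers":87.6,"delta_pos":[-1,0,0],"angular":[0,0,0]}
    - {"fingers":87.6,"delta_pos":[-2,0,0],"angular":[0,0,0]}

```text
clock: 6.2
tool_pos: [0.4717, -0.2455, 0.0365]
orientation: [-180.0, -0.0, -86.2]
force: [-0.2, -1.1, -0.9]
opening: 0.0877
gripper_force: 0.8
```

Emit:
apply_moves:
  deltas:
    - {"fingers":87.6,"delta_pos":[-1,0,0],"angular":[0,0,0]}

```text
clock: 6.3
tool_pos: [0.4719, -0.2446, 0.0367]
orientation: [-180.0, -0.0, -86.2]
force: [1.2, -6.2, 0.1]
opening: 0.0876
gripper_force: 3.2
```

Emit:
apply_moves:
  deltas:
    - {"fingers":87.6,"delta_pos":[-1,0,0],"angular":[0,0,0]}

```text
clock: 6.4
tool_pos: [0.4722, -0.2443, 0.0369]
orientation: [-180.0, -0.1, -86.2]
force: [-0.1, -13.6, -1.0]
opening: 0.0876
gripper_force: 7.1
```

```bash
python3 - <<'E'
from h import *
s=ctrl.snapshot('scene')
cv2.imwrite('pics/e.png',cv2.resize(s[180:330,240:440],None,fx=4,fy=4,interpolation=cv2.INTER_CUBIC)[:,:,::-1])
E
```

```text
(no output)
```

View pics/e.png

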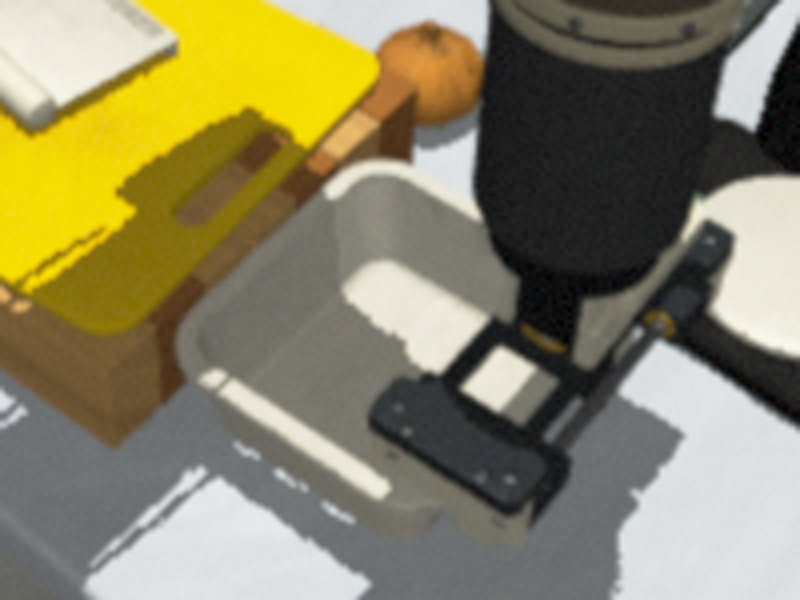

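Crop e: the pan rim lies along the block's right face from (190,330) to (335,180), flush. The force rose to about 14 N, which confirms contact. Next I retreat and move to the board's left end.

Emit:
apply_moves:
  deltas:
    - {"fingers":87.6,"delta_pos":[8,0,0],"angular":[0,0,0]}
    - {"fingers":87.6,"delta_pos":[20,0,0],"angular":[0,0,0]}
    - {"fingers":87.6,"delta_pos":[22,0,-30],"angular":[0,0,0]}
    - {"fingers":87.6,"delta_pos":[22,0,-70],"angular":[0,0,0]}
    - {"fingers":87.6,"delta_pos":[22,0,-110],"angular":[0,0,0]}
    - {"fingers":87.6,"delta_pos":[22,0,-150],"angular":[0,0,0]}
    - {"fingers":87.6,"delta_pos":[22,0,-190],"angular":[0,0,0]}
    - {"fingers":87.6,"delta_pos":[0,0,-210],"angular":[0,0,0]}
    - {"fingers":87.6,"delta_pos":[-50,0,-210],"angular":[0,0,0]}

```text
clock: 7.35
tool_pos: [0.4701, -0.1953, 0.2498]
orientation: [-179.7, -0.1, -86.4]
force: [1.4, 1.8, -0.0]
opening: 0.0876
gripper_force: 0.0
```

Emit:
apply_moves:
  deltas:
    - {"fingers":87.6,"delta_pos":[-50,-2,0],"angular":[0,0,0]}
    - {"fingers":87.6,"delta_pos":[-100,-4,0],"angular":[0,0,0]}
    - {"fingers":87.6,"delta_pos":[-150,-6,0],"angular":[0,0,0]}
    - {"fingers":87.6,"delta_pos":[-200,-8,0],"angular":[0,0,0]}
    - {"fingers":87.6,"delta_pos":[-250,-10,0],"angular":[0,0,0]}
    - {"fingers":87.6,"delta_pos":[-300,-12,0],"angular":[0,0,0]}
    - {"fingers":87.6,"delta_pos":[-350,-14,0],"angular":[0,0,0]}
    - {"fingers":87.6,"delta_pos":[-400,-16,0],"angular":[0,0,0]}
    - {"fingers":87.6,"delta_pos":[-450,-18,0],"angular":[0,0,0]}
    - {"fingers":87.6,"delta_pos":[-500,-20,0],"angular":[0,0,0]}

```text
clock: 8.35
tool_pos: [0.4551, 0.3082, 0.2467]
orientation: [180.0, 0.0, -86.2]
force: [1.3, -0.2, 0.2]
opening: 0.0877
gripper_force: 0.0
```

Emit:
apply_moves:
  deltas:
    - {"fingers":87.6,"delta_pos":[-40,0,0],"angular":[0,0,0]}
    - {"fingers":87.6,"delta_pos":[-80,0,0],"angular":[0,0,0]}
    - {"fingers":87.6,"delta_pos":[-110,0,0],"angular":[0,0,0]}
    - {"fingers":87.6,"delta_pos":[-110,0,0],"angular":[0,0,0]}

```text
clock: 8.75
tool_pos: [0.448, 0.419, 0.2453]
orientation: [179.9, -0.0, -86.1]
force: [-0.2, -0.0, -0.9]
opening: 0.0875
gripper_force: 0.0
```

```bash
cat >> h.py <<'E'
E0=np.array([477.3,-63.4]);HB=3.82;r=np.radians(HB);UB=np.array([[np.cos(r),np.sin(r)],[-np.sin(r),np.cos(r)]])
def blk(p): return ((np.asarray(p)[...,:2]-E0)@UB.T).round(1)
def pan(im,x0,y0,x1,y1):
    m=np.zeros(im.shape[:2],np.uint8); i=im.astype(int); m[y0:y1,x0:x1]=((i[...,0]-i[...,2]>7)&(i[...,0]>150)&(i[...,0]-i[...,2]<60))[y0:y1,x0:x1]; return big(m)
E
python3 - <<'E'
from h import *
o=ctrl.get_obs();print(o['clock'],o['tool_pos'],blk(o['tool_pos']*1000),o['orientation'])
s=ctrl.snapshot('scene');t=ctrl.snapshot('top')
for n,im,b in(('top',t,(329,188,420,290)),('scene',s,(285,215,410,330))):
    c=pan(im,*b);R=rect(n,c,.065);print(n,'pan',R,blk(R[0]),cv2.boundingRect(c))
a=cv2.resize(t[170:300,300:430],None,fx=4,fy=4);b=cv2.resize(t,None,fx=.45,fy=.45)
v=np.zeros((520,520+288,3),np.uint8);v[:520,:520]=a;v[:180,520:]=b
cv2.imwrite('pics/f.png',v[:,:800,::-1])
E
```

```text
8.75 [0.44799382 0.41904273 0.2452598 ] [  2.9 483.3] [ 1.79938076e+02 -4.70308935e-02 -8.60952606e+01]
top pan (array([ 470.73806763, -203.54945374]), array([ 88.16642761, 194.50596619]), 78.43836212158203) [ -15.9 -139.4] (359, 198, 44, 84)
scene pan (array([ 476.26010132, -148.81782532]), array([185.91163635, 171.39424133]), 3.200058698654175) [ -6.7 -85.2] (285, 220, 108, 88)
```

View pics/f.png

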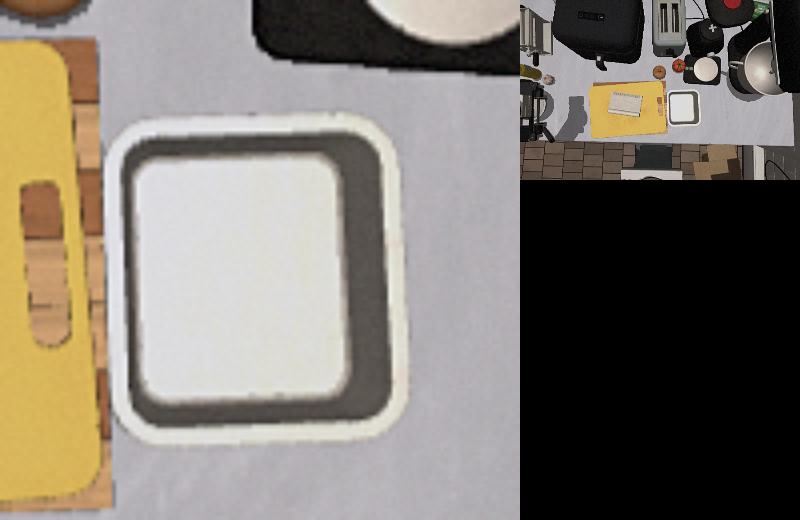

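Crop f: the pan sits against the block's right side (rim spans (105–408, 113–443)), square and slightly towards the robot. I'll check its lateral offset in the top view.

```bash
python3 - <<'E'
from h import *
t=ctrl.snapshot('top')
m=np.zeros(t.shape[:2],np.uint8);m[188:290,327:415]=(t.min(2)>198)[188:290,327:415]
c=big(m);R=rect('top',c,.065);print(cv2.boundingRect(c),R,blk(R[0]))
for uv in ([326.4+ .0,198],[363.9,239.1]): print(blk(ray('top',uv,.065)*1000))
B=big(cv2.morphologyEx(yellow(t).astype(np.uint8),cv2.MORPH_CLOSE,np.ones((7,7))));R=rect('top',B,.086);print(R,blk(R[0]))
E
```

```text
(327, 198, 75, 84) (array([ 475.18341064, -149.36967468]), array([182.49057007, 166.7518158 ]), 3.4888861179351807) [ -7.8 -85.6]
[[87.5 -6.2]]
[[ -8.  -86.6]]
(array([460.22827148, 125.19567108]), array([250.32655334, 358.07531738]), 6.708996772766113) [ -4.5 189.3]
```

The pan is about 7 mm too close to the robot laterally, so I'll nudge it back along the block face from its near side before moving the board.

Emit:
apply_moves:
  deltas:
    - {"fingers":0,"delta_pos":[50,9,0],"angular":[0,0,-8.5]}
    - {"fingers":0,"delta_pos":[100,18,0],"angular":[0,0,-17]}
    - {"fingers":0,"delta_pos":[150,27,0],"angular":[0,0,-25.5]}
    - {"fingers":0,"delta_pos":[200,36,0],"angular":[0,0,-34]}
    - {"fingers":0,"delta_pos":[250,45,0],"angular":[0,0,-42.5]}
    - {"fingers":0,"delta_pos":[300,54,0],"angular":[0,0,-51]}
    - {"fingers":0,"delta_pos":[350,63,0],"angular":[0,0,-59.5]}
    - {"fingers":0,"delta_pos":[400,72,0],"angular":[0,0,-68]}
    - {"fingers":0,"delta_pos":[450,81,0],"angular":[0,0,-76.5]}
    - {"fingers":0,"delta_pos":[500,90,0],"angular":[0,0,-85]}

```text
clock: 9.9
tool_pos: [0.395, -0.053, 0.2472]
orientation: [-179.9, -0.1, -5.9]
force: [0.4, 0.3, -0.0]
opening: 0.0129
gripper_force: 0.0
```

Emit:
apply_moves:
  deltas:
    - {"fingers":0,"delta_pos":[-8,40,0],"angular":[0,0,-4]}
    - {"fingers":0,"delta_pos":[-16,80,0],"angular":[0,0,-6]}
    - {"fingers":0,"delta_pos":[-24,95,0],"angular":[0,0,-6]}
    - {"fingers":0,"delta_pos":[-28,95,0],"angular":[0,0,-6]}
    - {"fingers":0,"delta_pos":[-28,95,0],"angular":[0,0,-6]}

```text
clock: 10.4
tool_pos: [0.3573, -0.1426, 0.2469]
orientation: [-180.0, -0.1, -0.3]
force: [-0.2, -0.2, -0.3]
opening: -0.0
gripper_force: 0.0
```

Emit:
apply_moves:
  deltas:
    - {"fingers":0,"delta_pos":[2,12,30],"angular":[0,0,-4]}
    - {"fingers":0,"delta_pos":[2,12,70],"angular":[0,0,-4]}
    - {"fingers":0,"delta_pos":[2,12,110],"angular":[0,0,-4]}
    - {"fingers":0,"delta_pos":[2,12,150],"angular":[0,0,-4]}
    - {"fingers":0,"delta_pos":[2,12,185],"angular":[0,0,-4]}
    - {"fingers":0,"delta_pos":[2,12,203],"angular":[0,0,-4]}
    - {"fingers":0,"delta_pos":[2,12,203],"angular":[0,0,-4]}

```text
clock: 11.1
tool_pos: [0.3587, -0.1535, 0.0416]
orientation: [-180.0, 0.3, 3.9]
force: [0.1, 0.4, 0.0]
opening: 0.0005
gripper_force: 0.0
```

```bash
python3 - <<'E'
from h import *
o=ctrl.get_obs();print(o['tool_pos'],o['orientation'],o['joint_pos'],o['force'])
E
```

```text
[ 0.35867467 -0.15351393  0.04163078] [-179.99924048    0.29073617    3.90575342] [ 6.26127153e+00  6.79787704e+00 -4.74978037e+01 -2.16229792e-02
 -3.59947805e+01  8.76620067e+01] [0.08611353 0.43947794 0.03320879]
```

Emit:
apply_moves:
  deltas:
    - {"fingers":0,"delta_pos":[4,0,0],"angular":[0,0,0]}
    - {"fingers":0,"delta_pos":[8,0,0],"angular":[0,0,0]}
    - {"fingers":0,"delta_pos":[12,0,0],"angular":[0,0,0]}
    - {"fingers":0,"delta_pos":[14,0,0],"angular":[0,0,0]}

```text
clock: 11.5
tool_pos: [0.3744, -0.153, 0.0442]
orientation: [-180.0, -0.0, 3.8]
force: [-3.9, 1.2, 3.0]
opening: 0.0007
gripper_force: 1.8
```

Emit:
apply_moves:
  deltas:
    - {"fingers":0,"delta_pos":[1,0,0],"angular":[0,0,0]}
    - {"fingers":0,"delta_pos":[2,0,0],"angular":[0,0,0]}

```text
clock: 11.7
tool_pos: [0.3758, -0.153, 0.0437]
orientation: [-180.0, 0.0, 3.8]
force: [-3.2, -0.5, 2.4]
opening: -0.0001
gripper_force: 1.8
```

```bash
python3 - <<'E'
from h import *
s=ctrl.snapshot('scene');print(ctrl.get_obs()['force'])
c=pan(s,285,215,410,330);R=rect('scene',c,.065);print(R,blk(R[0]))
E
```

```text
[-4.06155773 -0.33332807  3.00416221]
(array([ 491.96051025, -154.26301575]), array([164.13647461, 159.592453  ]), 3.978388547897339) [  8.6 -91.6]
```

Emit:
apply_moves:
  deltas:
    - {"fingers":0,"delta_pos":[2,0,0],"angular":[0,0,0]}
    - {"fingers":0,"delta_pos":[4,0,0],"angular":[0,0,0]}
    - {"fingers":0,"delta_pos":[5,0,0],"angular":[0,0,0]}
    - {"fingers":0,"delta_pos":[5,0,0],"angular":[0,0,0]}

```text
clock: 12.15
tool_pos: [0.3818, -0.1525, 0.0436]
orientation: [180.0, -0.0, 3.9]
force: [-0.7, 0.2, 0.2]
opening: 0.0007
gripper_force: 0.7
```

Emit:
apply_moves:
  deltas:
    - {"fingers":0,"delta_pos":[-6,0,0],"angular":[0,0,0]}
    - {"fingers":0,"delta_pos":[-14,0,0],"angular":[0,0,0]}
    - {"fingers":0,"delta_pos":[-14,0,-30],"angular":[0,0,0]}
    - {"fingers":0,"delta_pos":[-14,0,-70],"angular":[0,0,0]}
    - {"fingers":0,"delta_pos":[-14,0,-110],"angular":[0,0,0]}
    - {"fingers":0,"delta_pos":[-14,0,-150],"angular":[0,0,0]}
    - {"fingers":0,"delta_pos":[-10,0,-190],"angular":[0,0,0]}
    - {"fingers":0,"delta_pos":[-6,0,-205],"angular":[0,0,0]}

```text
clock: 12.95
tool_pos: [0.3765, -0.1532, 0.2528]
orientation: [180.0, -0.4, 3.9]
force: [1.0, -0.5, -0.7]
opening: 0.0005
gripper_force: 0.0
```

```bash
python3 - <<'E'
from h import *
s=ctrl.snapshot('scene');t=ctrl.snapshot('top')
c=pan(s,285,215,410,330);R=rect('scene',c,.065);print(R,blk(R[0]))
m=np.zeros(t.shape[:2],np.uint8);m[188:290,327:415]=(t.min(2)>198)[188:290,327:415]
c=big(m);R=rect('top',c,.065);print(cv2.boundingRect(c),R,blk(R[0]))
a=cv2.resize(s[170:330,240:440],None,fx=3,fy=3);b=cv2.resize(t[170:300,300:430],None,fx=3,fy=3)
np.save('/tmp/s.npy',s)
cv2.imwrite('pics/g.png',a[:,:,::-1])
E
```

```text
(array([ 486.75567627, -148.0295105 ]), array([186.19999695, 171.48222351]), 3.421354055404663) [  3.8 -85.1]
(327, 194, 75, 85) (array([ 483.09680176, -150.15791321]), array([187.44035339, 166.60568237]), 1.8354729413986206) [  0. -87.]
```

View pics/g.png

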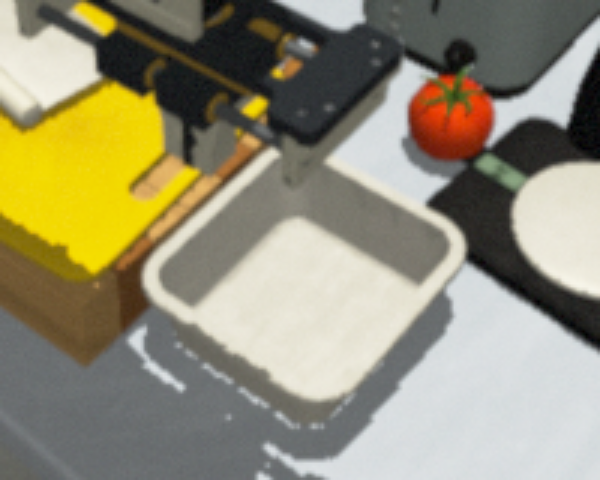

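Crop g: the pan is up near the block face, rim corner (145,280), and not tipped; the gripper above hides its far corner. The push end point puts its lateral error at about 1 mm. A short two-finger re-press will square it.

Emit:
apply_moves:
  deltas:
    - {"fingers":87.6,"delta_pos":[10,12,0],"angular":[0,0,8.5]}
    - {"fingers":87.6,"delta_pos":[20,24,0],"angular":[0,0,17]}
    - {"fingers":87.6,"delta_pos":[30,36,0],"angular":[0,0,25.5]}
    - {"fingers":87.6,"delta_pos":[40,48,0],"angular":[0,0,34]}
    - {"fingers":87.6,"delta_pos":[50,60,0],"angular":[0,0,42.5]}
    - {"fingers":87.6,"delta_pos":[60,72,0],"angular":[0,0,51]}
    - {"fingers":87.6,"delta_pos":[70,84,0],"angular":[0,0,59.5]}
    - {"fingers":87.6,"delta_pos":[80,96,0],"angular":[0,0,68]}
    - {"fingers":87.6,"delta_pos":[93,108,0],"angular":[0,0,76.5]}
    - {"fingers":87.6,"delta_pos":[106,118,0],"angular":[0,0,85]}

```text
clock: 14.05
tool_pos: [0.4884, -0.2638, 0.247]
orientation: [179.9, 0.1, -81.5]
force: [0.4, -0.0, 0.1]
opening: 0.0748
gripper_force: 0.0
```

Emit:
apply_moves:
  deltas:
    - {"fingers":87.6,"delta_pos":[0,0,0],"angular":[0,0,0]}

```text
clock: 14.15
tool_pos: [0.4891, -0.264, 0.2465]
orientation: [179.9, 0.1, -81.4]
force: [-1.1, 0.5, -0.2]
opening: 0.0828
gripper_force: 0.0
```

Emit:
apply_moves:
  deltas:
    - {"fingers":87.6,"delta_pos":[5,0,10],"angular":[0,0,4.8]}
    - {"fingers":87.6,"delta_pos":[5,0,50],"angular":[0,0,4.8]}
    - {"fingers":87.6,"delta_pos":[5,0,90],"angular":[0,0,4.8]}
    - {"fingers":87.6,"delta_pos":[5,0,130],"angular":[0,0,4.8]}
    - {"fingers":87.6,"delta_pos":[5,0,165],"angular":[0,0,4.8]}
    - {"fingers":87.6,"delta_pos":[5,0,195],"angular":[0,0,4.8]}
    - {"fingers":87.6,"delta_pos":[5,0,207],"angular":[0,0,4.8]}
    - {"fingers":87.6,"delta_pos":[5,0,207],"angular":[0,0,4.8]}

```text
clock: 14.95
tool_pos: [0.4878, -0.268, 0.0399]
orientation: [179.8, 0.1, -85.9]
force: [0.5, -0.6, 0.6]
opening: 0.0877
gripper_force: 0.0
```

Emit:
apply_moves:
  deltas:
    - {"fingers":87.6,"delta_pos":[-5,0,0],"angular":[0,0,0]}
    - {"fingers":87.6,"delta_pos":[-10,0,0],"angular":[0,0,0]}
    - {"fingers":87.6,"delta_pos":[-15,0,0],"angular":[0,0,0]}
    - {"fingers":87.6,"delta_pos":[-19,0,0],"angular":[0,0,0]}
    - {"fingers":87.6,"delta_pos":[-21,0,0],"angular":[0,0,0]}
    - {"fingers":87.6,"delta_pos":[-22,0,0],"angular":[0,0,0]}

```text
clock: 15.55
tool_pos: [0.4883, -0.2462, 0.0419]
orientation: [-180.0, -0.0, -85.9]
force: [-0.3, -0.3, -0.0]
opening: 0.0876
gripper_force: 0.0
```

Emit:
apply_moves:
  deltas:
    - {"fingers":87.6,"delta_pos":[-1,0,0],"angular":[0,0,0]}
    - {"fingers":87.6,"delta_pos":[-2,0,0],"angular":[0,0,0]}

```text
clock: 15.75
tool_pos: [0.488, -0.2446, 0.0415]
orientation: [180.0, -0.0, -85.9]
force: [-0.4, 0.5, 0.1]
opening: 0.0878
gripper_force: 0.0
```

Emit:
apply_moves:
  deltas:
    - {"fingers":87.6,"delta_pos":[-1,0,0],"angular":[0,0,0]}

```text
clock: 15.85
tool_pos: [0.488, -0.2437, 0.0416]
orientation: [-180.0, -0.0, -85.9]
force: [1.1, -4.1, -0.0]
opening: 0.0873
gripper_force: 2.3
```

Emit:
apply_moves:
  deltas:
    - {"fingers":87.6,"delta_pos":[-1,0,0],"angular":[0,0,0]}

```text
clock: 15.95
tool_pos: [0.4881, -0.2435, 0.0417]
orientation: [-180.0, -0.1, -85.9]
force: [-0.2, -13.4, -1.7]
opening: 0.0876
gripper_force: 6.2
```

Emit:
apply_moves:
  deltas:
    - {"fingers":87.6,"delta_pos":[8,0,0],"angular":[0,0,0]}
    - {"fingers":87.6,"delta_pos":[20,0,0],"angular":[0,0,0]}
    - {"fingers":87.6,"delta_pos":[22,0,-30],"angular":[0,0,0]}
    - {"fingers":87.6,"delta_pos":[22,0,-70],"angular":[0,0,0]}
    - {"fingers":87.6,"delta_pos":[22,0,-110],"angular":[0,0,0]}
    - {"fingers":87.6,"delta_pos":[22,0,-150],"angular":[0,0,0]}
    - {"fingers":87.6,"delta_pos":[22,0,-190],"angular":[0,0,0]}
    - {"fingers":87.6,"delta_pos":[0,0,-205],"angular":[0,0,0]}
    - {"fingers":87.6,"delta_pos":[-50,0,-205],"angular":[0,0,0]}

```text
clock: 16.85
tool_pos: [0.486, -0.1946, 0.2493]
orientation: [-179.7, -0.1, -86.2]
force: [1.4, 1.3, -1.0]
opening: 0.0877
gripper_force: 0.0
```

Emit:
apply_moves:
  deltas:
    - {"fingers":87.6,"delta_pos":[-50,0,0],"angular":[0,0,0]}
    - {"fingers":87.6,"delta_pos":[-100,0,0],"angular":[0,0,0]}
    - {"fingers":87.6,"delta_pos":[-150,0,0],"angular":[0,0,0]}
    - {"fingers":87.6,"delta_pos":[-200,0,0],"angular":[0,0,0]}
    - {"fingers":87.6,"delta_pos":[-250,0,0],"angular":[0,0,0]}
    - {"fingers":87.6,"delta_pos":[-300,0,0],"angular":[0,0,0]}
    - {"fingers":87.6,"delta_pos":[-350,0,0],"angular":[0,0,0]}
    - {"fingers":87.6,"delta_pos":[-400,0,0],"angular":[0,0,0]}
    - {"fingers":87.6,"delta_pos":[-450,0,0],"angular":[0,0,0]}
    - {"fingers":87.6,"delta_pos":[-500,0,0],"angular":[0,0,0]}

```text
clock: 17.85
tool_pos: [0.4488, 0.3079, 0.2468]
orientation: [-180.0, 0.0, -85.9]
force: [0.7, 0.3, 0.5]
opening: 0.0873
gripper_force: 0.0
```

Emit:
apply_moves:
  deltas:
    - {"fingers":87.6,"delta_pos":[-25,0,0],"angular":[0,0,0]}
    - {"fingers":87.6,"delta_pos":[-40,0,0],"angular":[0,0,0]}
    - {"fingers":87.6,"delta_pos":[-40,0,0],"angular":[0,0,0]}

```text
clock: 18.15
tool_pos: [0.4462, 0.3471, 0.2459]
orientation: [180.0, -0.0, -85.9]
force: [-0.7, -0.7, 0.2]
opening: 0.0875
gripper_force: 0.0
```

```bash
python3 - <<'E'
from h import *
o=ctrl.get_obs();print(o['clock'],o['tool_pos'],blk(o['tool_pos']*1000),o['orientation'])
s=ctrl.snapshot('scene');t=ctrl.snapshot('top')
c=pan(s,285,215,410,330);R=rect('scene',c,.065);print(R,blk(R[0]))
m=np.zeros(t.shape[:2],np.uint8);m[188:290,327:415]=(t.min(2)>198)[188:290,327:415]
c=big(m);R=rect('top',c,.065);print(cv2.boundingRect(c),R,blk(R[0]))
B=big(cv2.morphologyEx(yellow(t).astype(np.uint8),cv2.MORPH_CLOSE,np.ones((7,7))));R=rect('top',B,.086);print(R,blk(R[0]))
E
```

```text
18.15 [0.44624999 0.34706292 0.24594192] [ -3.6 411.6] [ 1.79956637e+02 -3.87475150e-02 -8.58778495e+01]
(array([ 486.73834229, -147.82354736]), array([186.19087219, 171.0796814 ]), 3.4365322589874268) [  3.8 -84.9]
(327, 194, 75, 83) (array([ 486.02911377, -148.57064819]), array([181.61212158, 166.78826904]), 3.4896371364593506) [  3.  -85.6]
(array([460.22998047, 125.18093109]), array([250.32655334, 358.10501099]), 6.708996772766113) [ -4.5 189.3]
```

Emit:
apply_moves:
  deltas:
    - {"fingers":87.6,"delta_pos":[0,0,35],"angular":[0,0,0.3]}
    - {"fingers":87.6,"delta_pos":[0,0,75],"angular":[0,0,0.3]}
    - {"fingers":87.6,"delta_pos":[0,0,115],"angular":[0,0,0.3]}
    - {"fingers":87.6,"delta_pos":[0,0,145],"angular":[0,0,0.3]}
    - {"fingers":87.6,"delta_pos":[0,0,160],"angular":[0,0,0.3]}
    - {"fingers":87.6,"delta_pos":[0,0,165],"angular":[0,0,0.3]}
    - {"fingers":87.6,"delta_pos":[0,0,165],"angular":[0,0,0.3]}

```text
clock: 18.95
tool_pos: [0.4465, 0.3449, 0.0816]
orientation: [180.0, -0.0, -86.3]
force: [1.5, -0.4, 0.1]
opening: 0.0878
gripper_force: 0.0
```

Emit:
apply_moves:
  deltas:
    - {"fingers":87.6,"delta_pos":[5,0,0],"angular":[0,0,0]}
    - {"fingers":87.6,"delta_pos":[10,0,0],"angular":[0,0,0]}
    - {"fingers":87.6,"delta_pos":[15,0,0],"angular":[0,0,0]}
    - {"fingers":87.6,"delta_pos":[20,0,0],"angular":[0,0,0]}
    - {"fingers":87.6,"delta_pos":[25,0,0],"angular":[0,0,0]}

```text
clock: 19.45
tool_pos: [0.4478, 0.3206, 0.082]
orientation: [-180.0, 0.0, -86.2]
force: [-0.8, 1.2, -0.1]
opening: 0.0878
gripper_force: 0.0
```

Emit:
apply_moves:
  deltas:
    - {"fingers":87.6,"delta_pos":[0,0,2],"angular":[0,0,0]}
    - {"fingers":87.6,"delta_pos":[3,0,2],"angular":[0,0,0]}
    - {"fingers":87.6,"delta_pos":[6,0,2],"angular":[0,0,0]}
    - {"fingers":87.6,"delta_pos":[9,0,2],"angular":[0,0,0]}
    - {"fingers":87.6,"delta_pos":[12,0,2],"angular":[0,0,0]}
    - {"fingers":87.6,"delta_pos":[15,0,2],"angular":[0,0,0]}
    - {"fingers":87.6,"delta_pos":[18,0,2],"angular":[0,0,0]}
    - {"fingers":87.6,"delta_pos":[21,0,2],"angular":[0,0,0]}
    - {"fingers":87.6,"delta_pos":[24,0,2],"angular":[0,0,0]}

```text
clock: 20.35
tool_pos: [0.4494, 0.2969, 0.0796]
orientation: [-180.0, 0.0, -86.2]
force: [0.6, 4.1, -2.5]
opening: 0.0874
gripper_force: 2.0
```

```bash
cat > m.py <<'E'
from h import *
o=ctrl.get_obs();print(o['clock'],o['tool_pos'],blk(o['tool_pos']*1000))
s=ctrl.snapshot('scene');t=ctrl.snapshot('top')
B=big(cv2.morphologyEx(yellow(t).astype(np.uint8),cv2.MORPH_CLOSE,np.ones((7,7))));S=big(cv2.morphologyEx(yellow(s).astype(np.uint8),cv2.MORPH_CLOSE,np.ones((7,7))))
for n,c in(('top',B),('scene',S)):
    R=rect(n,c,.086);print(n,R[1],R[2],blk(R[0]));e=edges(n,c,.086,R[0],HB,(125,180),(80,70));print([ (blk(q[:2]).tolist(),round(q[2]-HB,2)) if q else None for q in e])
cv2.imwrite('pics/last.png',np.vstack([s[150:350,120:440],t[150:320,120:440]])[:,:,::-1].repeat(1,0))
E
python3 m.py
```

```text
20.35 [0.44936954 0.2968804  0.07962389] [ -3.9 361.3]
top [248.45127869 358.26593018] 5.2306227684021 [ -8.2 167.6]
[([114.6, 167.9], 1.47), ([-131.4, 167.8], 1.37), ([-16.6, 345.1], 1.38), ([-8.0, -10.4], 1.31)]
scene [285.68338013 374.89126587] 5.441649913787842 [-24.5 160.4]
[([116.9, 165.1], 1.51), ([-155.2, 162.5], 0.19), ([-31.0, 344.3], 0.85), ([-24.9, -14.2], 2.02)]
```

Emit:
apply_moves:
  deltas:
    - {"fingers":87.6,"delta_pos":[3,-1,0],"angular":[0,0,0]}
    - {"fingers":87.6,"delta_pos":[6,-2,0],"angular":[0,0,0]}
    - {"fingers":87.6,"delta_pos":[9,-3,0],"angular":[0,0,0]}
    - {"fingers":87.6,"delta_pos":[12,-4,0],"angular":[0,0,0]}
    - {"fingers":87.6,"delta_pos":[15,-5,0],"angular":[0,0,0]}
    - {"fingers":87.6,"delta_pos":[18,-6,0],"angular":[0,0,0]}
    - {"fingers":87.6,"delta_pos":[20,-7,0],"angular":[0,0,0]}

```text
clock: 21.15
tool_pos: [0.4575, 0.2773, 0.0796]
orientation: [180.0, 0.0, -86.3]
force: [-2.1, 4.9, 0.1]
opening: 0.0876
gripper_force: 2.4
```

```bash
python3 m.py
```

```text
21.15 [0.45747731 0.27726177 0.07956433] [  2.9 341.2]
top [248.48471069 357.75802612] 3.335631847381592 [ -7.2 149.3]
[([115.8, 135.7], -0.69), ([-130.2, 162.9], -0.47), ([-7.1, 325.2], 0.75), ([-5.4, -28.5], -0.56)]
scene [281.01495361 376.61233521] 3.4030070304870605 [-21.  155.3]
[([117.6, 152.6], -0.37), ([-156.1, 151.2], -2.15), ([-23.6, 329.5], -0.8), ([-34.8, -32.0], -0.14)]
```

Emit:
apply_moves:
  deltas:
    - {"fingers":87.6,"delta_pos":[2,-1,0],"angular":[0,0,0]}
    - {"fingers":87.6,"delta_pos":[5,-2,0],"angular":[0,0,0]}
    - {"fingers":87.6,"delta_pos":[8,-3,0],"angular":[0,0,0]}
    - {"fingers":87.6,"delta_pos":[11,-4,0],"angular":[0,0,0]}
    - {"fingers":87.6,"delta_pos":[14,-5.5,0],"angular":[0,0,0]}
    - {"fingers":87.6,"delta_pos":[15,-6,0],"angular":[0,0,0]}

```text
clock: 21.85
tool_pos: [0.4645, 0.2629, 0.0795]
orientation: [180.0, 0.0, -86.3]
force: [-2.5, 5.5, 0.1]
opening: 0.088
gripper_force: 2.5
```

```bash
python3 m.py
```

```text
21.85 [0.46450494 0.26286429 0.0795436 ] [  9.  326.4]
top [249.51055908 357.73965454] 2.9342358112335205 [ -3.1 134.4]
[([119.9, 120.2], -0.66), ([-125.9, 135.4], -0.95), ([2.6, 310.7], -0.07), ([-6.1, -43.4], -1.07)]
scene [284.40136719 390.89886475] 3.60687255859375 [-19.5 146.8]
[([119.7, 129.3], -0.48), ([-156.2, 150.2], 1.39), ([-18.0, 317.8], -3.57), ([-6.0, -47.0], -0.8)]
```

View pics/last.png

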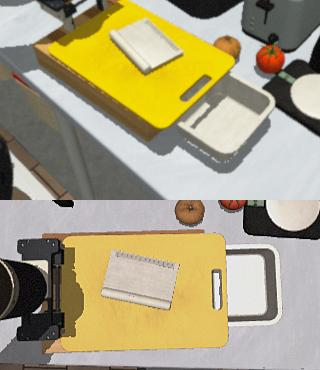

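The board overhangs by about 45 mm, turned about 0.7° too far clockwise. The scraper rides unmoved at (142,280) in the picture, and the pan sits under the board's end. I'll back off, shift the fingers towards the robot, and finish so that both the angle and the overhang come right.

Emit:
apply_moves:
  deltas:
    - {"fingers":87.6,"delta_pos":[-4,0,0],"angular":[0,0,0]}
    - {"fingers":87.6,"delta_pos":[-7,0,0],"angular":[0,0,0]}
    - {"fingers":87.6,"delta_pos":[-7,25,0],"angular":[0,0,0]}
    - {"fingers":87.6,"delta_pos":[-7,48,0],"angular":[0,0,0]}
    - {"fingers":87.6,"delta_pos":[-7,50,0],"angular":[0,0,0]}
    - {"fingers":87.6,"delta_pos":[-3,50,0],"angular":[0,0,0]}
    - {"fingers":87.6,"delta_pos":[0,50,0],"angular":[0,0,0]}
    - {"fingers":87.6,"delta_pos":[2,50,0],"angular":[0,0,0]}
    - {"fingers":87.6,"delta_pos":[4,50,0],"angular":[0,0,0]}

```text
clock: 22.85
tool_pos: [0.4158, 0.2566, 0.0798]
orientation: [-179.9, 0.1, -86.3]
force: [-1.9, 4.5, 0.1]
opening: 0.0877
gripper_force: 2.4
```

```bash
python3 m.py
```

```text
22.85 [0.415782   0.25663487 0.07976216] [-40.1 323.4]
top [249.69439697 356.92843628] 3.4017322063446045 [ -1.6 130.4]
[([121.6, 109.4], -0.48), ([-125.4, 130.3], -0.42), ([-4.1, 308.6], -0.67), ([0.1, -46.7], -0.43)]
scene [286.59698486 396.46829224] 3.5655100345611572 [-18.6 146.7]
[([120.9, 144.8], -0.55), ([-157.8, 142.4], -0.83), ([-25.2, 323.0], 5.37), ([-47.0, -49.8], -0.73)]
```

Emit:
apply_moves:
  deltas:
    - {"fingers":87.6,"delta_pos":[1,0,0],"angular":[0,0,0]}
    - {"fingers":87.6,"delta_pos":[2,0,0],"angular":[0,0,0]}
    - {"fingers":87.6,"delta_pos":[2,0,0],"angular":[0,0,0]}

```text
clock: 23.25
tool_pos: [0.4156, 0.2543, 0.0797]
orientation: [-180.0, 0.1, -86.3]
force: [-2.0, 5.0, 1.1]
opening: 0.0877
gripper_force: 2.4
```

Emit:
apply_moves:
  deltas:
    - {"fingers":87.6,"delta_pos":[-6,0,0],"angular":[0,0,0]}
    - {"fingers":87.6,"delta_pos":[-20,0,0],"angular":[0,0,0]}
    - {"fingers":87.6,"delta_pos":[-30,0,-15],"angular":[0,0,0]}
    - {"fingers":87.6,"delta_pos":[-60,0,-55],"angular":[0,0,0]}
    - {"fingers":87.6,"delta_pos":[-100,0,-95],"angular":[0,0,0]}
    - {"fingers":87.6,"delta_pos":[-140,0,-130],"angular":[0,0,0]}
    - {"fingers":87.6,"delta_pos":[-180,0,-150],"angular":[0,0,0]}
    - {"fingers":87.6,"delta_pos":[-220,0,-160],"angular":[0,0,0]}
    - {"fingers":87.6,"delta_pos":[-260,0,-160],"angular":[0,0,0]}
    - {"fingers":87.6,"delta_pos":[-260,0,-160],"angular":[0,0,0]}

```text
clock: 24.25
tool_pos: [0.3971, 0.5177, 0.2382]
orientation: [180.0, -0.1, -86.1]
force: [0.5, -1.1, -0.6]
opening: 0.0877
gripper_force: 0.0
```

```bash
python3 m.py; python3 - <<'E'
from h import *
s=ctrl.snapshot('scene');t=ctrl.snapshot('top')
# block corners visible: left-near in top view etc.
cv2.imwrite('pics/i.png',np.vstack([cv2.resize(s[130:310,140:460],None,fx=2,fy=1.5),cv2.resize(t[160:320,140:460],None,fx=2,fy=2)])[:590,:,::-1])
E
```

```text
24.25 [0.39705904 0.51769128 0.23820526] [-41.3 585.1]
top [249.59533691 358.51730347] 3.4988439083099365 [ -1.2 129.6]
[([122.0, 115.7], -0.66), ([-125.0, 127.4], -0.3), ([-8.7, 306.7], -0.36), ([-1.8, -48.3], -0.6)]
scene [275.03744507 391.17376709] 3.750718355178833 [-11.  142.6]
[([121.5, 141.6], -0.24), ([-144.3, 136.0], 1.43), ([-11.2, 311.6], -0.55), ([-19.1, -52.1], -0.19)]
```

View pics/i.png

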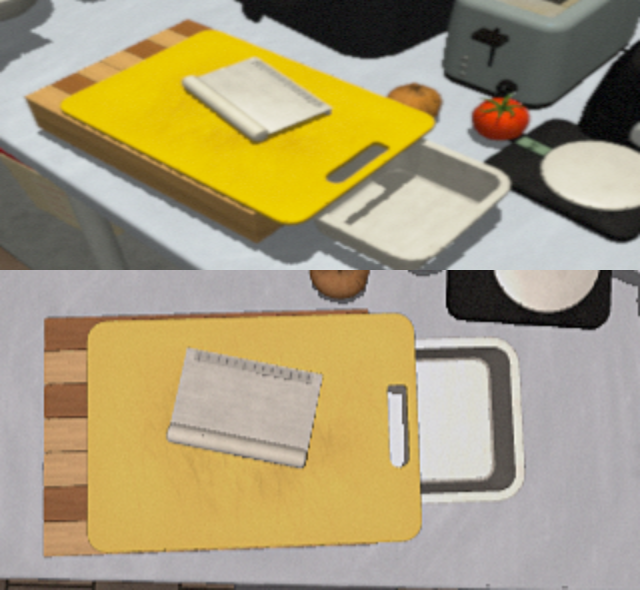

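Final view: the board's end overhangs the pan by about 50 mm and lies parallel to the block. The pan is tight against the block face, and the scraper and bystanders look unmoved. I'm handing it in.

```bash
python3 -c "
from plant import ctrl
print(ctrl.close_job())"
```

```text
the job is handed in; nothing more can be done
None
```

I handed the job in at about 24 s: the pan is pushed flush against the block's right side (about 3 mm off its middle), and the board overhangs the block by about 5 cm, straight to within about 0.5°, above the pan. The scraper, onion, tomato and scale were never touched.

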